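# Clip the eared carrier plate into its bracket

## Robot

A 7-joint arm with a two-finger parallel gripper is mounted at the origin on a cart in front of the work surface, level with it; the furniture and walls round the work are solid. World frame = base frame: x ahead of the robot, y to its left, z up, the work surface at z = 0. Lengths are in m, angles in rad, forces in N, time in s.
With the tool pointing down it reaches from about 0.4 to 0.85 m from the base axis. Payload 10.4 kg.
Tool frame: the origin (TCP) lies midway between the tips of the shut fingers; the grasp point (between the pads) lies 19 mm behind it; z points along the fingers, y is the line along which they close (so a half turn about z gives the same grasp; the last joint's range is limited). The gripper opens to 87 mm and grips with 3 to 60 N. Pads are 19 mm wide; open, the fingers measure 117 mm over their backs; the gripper's body (75 mm by 190 mm) begins 51 mm behind the grasp point.
Start: joints at [1.311, 0.332, -0.065, 1.46, 0.022, 1.35, -0.088], TCP at [0.147, -0.608, 0.189] pointing down, gripper open.
Joint ranges: [-2.6, 2.6], [-0.5, 2.12], [-1.47, 1.34], [0.16, 2.42], [-1.27, 4.41], [0.06, 2.06], [-2.6, 2.6]. Speed limits (rad/s): [2.22, 2.22, 2.79, 2.79, 3.14, 3.14, 3.14].

## Interface

Orientations are given as a unit quaternion [x, y, z, w].
In Python, from bench import r gives the robot as it stands.
- The arm moves only by the tool arm_command, never from a script. Its arguments are lists of equal length, an entry for each row: "xyz": the shift along the world's x, y, z in m, a list of three; "rot": the turn, a rotation vector about the world's x, y, z in rad, a list of three. In form: {"xyz": [[tx, ty, tz], ...], "rot": [[ax, ay, az], ...]}. A call has 1 to 20 rows; each row is the pose to reach, as a shift and turn from the pose commanded when the call began; what a row does not reach only later rows make up. A row lasts 1/12 s, in which the tool goes at most 41.7 mm and 7.16 degrees, less where a joint would pass 70% of its speed; a pose out of reach is approached as far as the arm can. A call with a gripper value outside its range is refused whole. "grip" is the opening, from 0 (shut) to 1 (fully open), set as the call begins (left out, the last holds). The fingers move at their own pace and stop on an object; "squeeze" is the grip in N (left out, the last holds). Time passes only in rows, so rows that repeat a pose let the fingers close. It gives the time, the measured TCP pose, the force, the opening and the grip force at its end, in the units of the state.
- r.read_state(): the state, without advancing time (a new reading comes with each control period).
- r.camera(name): name is "side" or "top"; returns the picture (400x640x3 uint8, red, green, blue); there is no depth.
- r.camera_model(name): a dict with "fx", "fy", "cx", "cy" (pixels), "k1" (the pictures are not rectified: a ray, as slopes to the right and down, at radius r is drawn at 1 + k1 r^2 times it, then the intrinsics apply), "T" (4x4, takes a point from camera to world coordinates). Camera axes: x right, y up, looking along -z (the intrinsics and any distortion apply to the point x, -y, -z); pixel columns grow to the right and rows downward; lengths in m; the calibration is good to about 2 mm. A picture is of the moment at which its call begins. camera_model takes no time and is no camera call.
- r.close_job(): hands the job in; it is judged then, once.
Trained networks look in the newest picture that a camera, given by its name, has taken for a name from the list of things; names that differ only in an ending like _2 or _b are one class to them, and where a whole thing is asked for, a point or a joint stands for the part that bears it (a point fixed in the world has none). Each returns a list of dicts, best first, with "conf" (0 to 1); they miss things now and then, are a little off and sometimes report something else, mostly with a low value. They report only what shows in the picture. A call takes as long as a camera call.
- r.look_for(label, camera): "at" ([x, y, z] in m, in the coordinates of the camera as it stood for that picture, good to about 4 mm: the middle of the surface that is visible of it).
- r.spot_point(label, camera): "at" ([x, y, z] in m, in the coordinates of the camera as it stood for that picture, good to about 4 mm: a listed point, or the origin of a listed thing).
The state is a dict: "time": time; "joint_positions": joint angles; "joint_vel": joint speeds; "joint_torque": joint torques, N m; "ee_pos": TCP position; "eef_rot": TCP orientation; "ft_force": force on the tool from outside, world axes, zero at the start; "torque": the same for the moment, N m; "width": finger opening in m; "grip_force": force on a finger pad.
Only numpy, scipy, OpenCV 4.12 (cv2) and the standard library are available. Lean on these libraries where they do the work, as an engineer would, in place of code of your own. Each camera call takes 0.05 s, during which the arm holds its last target. There are 200 camera calls.

## Task

Take the carrier plate that has two ears by its grip, slide its ears down into the spring-clip slots of the grey bracket and press it fully home, so that it sits flat on the bracket's floor, then let go. Leave the plain plate without ears where it lies.

Things in the scene. Friction and masses are not known exactly. Their poses are not given: they have to be found in the camera images.
- eared_plate: Loose flat aluminium plate 8 mm thick: body 56 (x) x 80 (y) mm plus a centred ear at each y end, 24 wide (x), 24 long: 128 mm over the ears. An upright flat-sided grip bar stands on its middle, 14 thick (x), 44 long (y), from 8 to 42 mm above the underside. About 0.15 kg. Origin: centre of the underside; y from ear to ear, z up. Fits either way round.
- plain_plate: Bystander plate: same aluminium and grip bar, but a full rectangle of 56 (x) x 128 (y) x 8 mm without ears; it does not fit the bracket. Origin: centre of the underside; y along its length, z up.
- bracket: Grey bracket fixed to the desk: base 68 (x) x 160 (y) x 8 mm, a jaw 40 mm high at each y end; 102 mm between the jaws, 148 mm between their outer walls. Each jaw has an upright slot for one ear, open at the top and towards the middle, lined on both x sides with steel spring clips whose tops stand 49 mm above the desk. Origin: centre of the underside; y from jaw to jaw, z up.
- seat (a point): Centre of the bracket's floor, 8 mm above the desk, bracket's axes. The home plate's underside centre lies here, its y along the bracket's y. Facing clips are 21 mm apart, flared to 45 mm at the top; each yields up to 12 mm outwards (1.2 N plus 0.3 N per mm), so the 24 mm ears must be pushed down between them with a few newtons (up to about 10); the weight alone does not do it.

How it is judged:
At the end, for the whole second after the job is handed in: The eared plate rests, released, flat on the bracket's floor with its ears between the clips: its origin within 15 mm sideways and 3 mm in height of the seat, tilted less than 0.06 rad, its y axis within 10 degrees of the bracket's (horizontal distance between eared_plate and seat below 0.015 m and z of eared_plate in the frame of seat between -0.003 and 0.003 m and angle between eared_plate's own z axis and vertical below 0.06 rad and angle between the y axis of eared_plate and the y axis of bracket, either way round below 0.18 rad and linear speed of eared_plate below 0.02 m/s); the robot touches nothing.
It fails at once if the plain plate is moved by more than 30 mm (distance of plain_plate from where it was at the start of the episode above 0.03 m).
It also fails if it takes over 35 s, if anything falls off the work surface, if the arm or the gripper's body presses on something with over 40 N, if the wrist force passes 120 N, or if a joint passes its speed limit or range.

## Working session

There is one attempt and no reset: what is moved stays moved. The work goes in short steps, Python scripts to look and compute and a tool call to move; the robot and the scene stay as the last step left them, time stands still between calls to the robot, and variables do not carry over. Pictures are saved under pics/ and viewed, at most 10 in all, crops included, and the job is handed in when it is done.

Besides the shell and the picture viewer there is one more tool, called after "Call:" by a JSON object that holds its "api" and its "payload", one argument or row to a line. arm_command: Moves the arm, as the interface text tells. Its arguments: {"type":"object","properties":{"xyz":{"type":"array"},"rot":{"type":"array"},"grip":{"type":"number"},"squeeze":{"type":"number"}},"required":["xyz","rot"]}

```bash
mkdir -p pics; cat > h.py <<'E'
from bench import r
import numpy as np, cv2
def cw(cam,p):
    T=np.array(r.camera_model(cam)["T"]); return (T@np.r_[p,1])[:3]
def pix2w(cam,u,v,z):
    m=r.camera_model(cam);T=np.array(m["T"])
    K=np.array([[m["fx"],0,m["cx"]],[0,m["fy"],m["cy"]],[0,0,1.]])
    p=cv2.undistortPoints(np.array([[[u,v]]],float),K,np.array([m["k1"],0,0,0.]))[0,0]
    d=T[:3,:3]@np.array([p[0],-p[1],-1]);o=T[:3,3]
    return o+d*(z-o[2])/d[2]
def w2pix(cam,P):
    m=r.camera_model(cam);T=np.array(m["T"])
    q=np.linalg.inv(T)@np.r_[P,1]; a=q[0]/-q[2];b=-q[1]/-q[2];s=1+m["k1"]*(a*a+b*b)
    return np.array([m["fx"]*a*s+m["cx"],m["fy"]*b*s+m["cy"]])
def snap(cam,name):
    im=r.camera(cam);cv2.imwrite(f"pics/{name}.png",np.ascontiguousarray(im[...,::-1]));return im
E
python3 - <<'E'
from h import *
for c in ("top","side"):
    snap(c,c+"0"); print(c,np.round(r.camera_model(c)["T"],3).tolist())
    for l in ("eared_plate","plain_plate","bracket","seat"):
        for d in r.spot_point(l,c)[:2]: print(l,round(d["conf"],2),cw(c,d["at"]).round(3))
s=r.read_state();print({k:np.round(s[k],3).tolist() for k in("time","ee_pos","eef_rot","ft_force","width")})
E
```

```text
top [[-0.008, 0.987, -0.16, 0.367], [-1.0, -0.008, 0.004, -0.033], [0.003, 0.16, 0.987, 0.939], [0.0, 0.0, 0.0, 1.0]]
eared_plate 0.76 [ 0.458 -0.059  0.   ]
plain_plate 0.62 [0.554 0.204 0.002]
bracket 0.59 [ 0.538 -0.247 -0.002]
seat 0.61 [ 0.537 -0.243  0.007]
side [[0.924, 0.245, -0.295, 0.246], [-0.383, 0.571, -0.726, -0.67], [-0.01, 0.784, 0.621, 0.594], [0.0, 0.0, 0.0, 1.0]]
eared_plate 0.78 [ 0.46  -0.058  0.001]
plain_plate 0.88 [ 0.558  0.202 -0.   ]
bracket 0.92 [ 0.539 -0.244  0.001]
seat 0.85 [ 0.536 -0.246  0.009]
{'time': 0.5, 'ee_pos': [0.147, -0.608, 0.189], 'eef_rot': [0.993, 0.118, -0.0, 0.0], 'ft_force': [-0.157, 0.323, -0.365], 'width': 0.087}
```

View pics/top0.png

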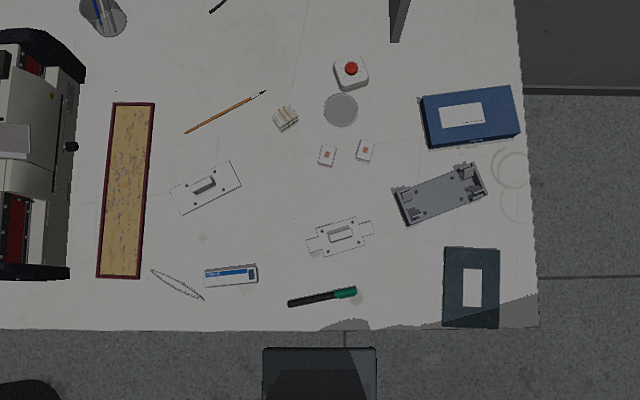

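View pics/side0.png

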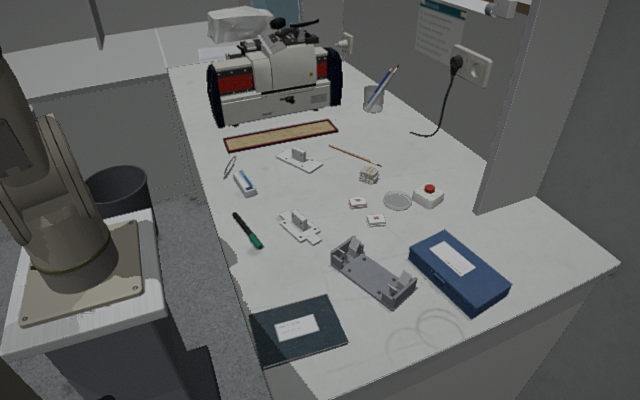

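The top view shows the eared plate at (340,237), the bracket at (440,193) and the plain plate at (206,187). All three agree with the networks. Next I measure the yaws.

```bash
python3 - <<'E'
from h import *
im=cv2.imread("pics/top0.png")
a=cv2.resize(im[205:265,295:385],None,fx=6,fy=6,interpolation=cv2.INTER_CUBIC)
b=cv2.resize(im[150:235,380:500],None,fx=5,fy=5,interpolation=cv2.INTER_CUBIC)
c=np.zeros((600,800,3),np.uint8)
b=cv2.resize(im[155:230,385:495],None,fx=4,fy=4,interpolation=cv2.INTER_CUBIC);a=cv2.resize(im[210:262,300:380],None,fx=5,fy=5,interpolation=cv2.INTER_CUBIC)
c[:a.shape[0],:a.shape[1]]=a; c[290:290+b.shape[0],:b.shape[1]]=b
cv2.imwrite("pics/crop.png",c[:,:450])
E
```

```text
(no output)
```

View pics/crop.png

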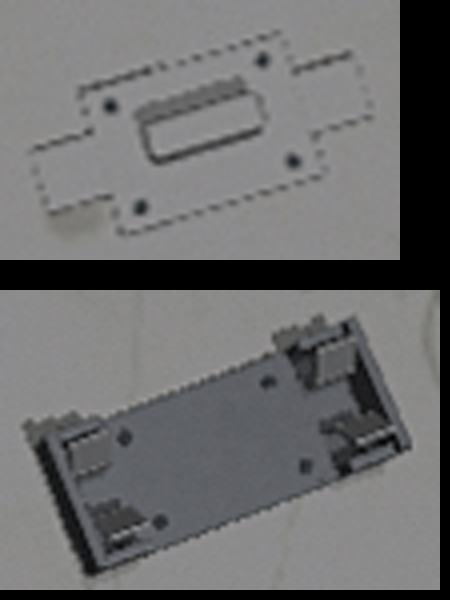

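The crop shows four corner holes on the plate and four on the bracket floor, plus the ear ends. These give the yaws and centres.

```bash
python3 - <<'E'
from h import *
def f(pts,sc,off,oy,z): return np.array([pix2w("top",x/sc+off[0]-.4,(y-oy)/sc+off[1]-.4,z)[:2] for x,y in pts])
def rep(n,P): # order: L1,R1,L2,R2 
    d=(P[0]-P[1])+(P[2]-P[3]); print(n,"c",P.mean(0).round(4),"yaw of y-axis-90 deg",np.degrees(np.arctan2(-d[0],d[1])).round(2),"len",np.round(np.linalg.norm(d)/2,4),"wid",np.linalg.norm(P[0]+P[1]-P[2]-P[3]).round(4)/2)
rep("ears",f([(30,150),(350,53),(50,213),(373,117)],5,(300,210),0,.008))
rep("body",f([(80,90),(283,33),(122,233),(325,177)],5,(300,210),0,.008))
rep("bar",f([(140,122),(258,88),(153,162),(266,128)],5,(300,210),0,.042))
rep("holes",f([(110,106),(262,61),(140,207),(293,161)],5,(300,210),0,.008))
rep("brk",f([(125,438),(268,382),(160,522),(306,466)],4,(385,155),290,.008))
rep("brkout",f([(50,440),(357,318),(98,567),(412,447)],4,(385,155),290,.04))
from scipy.spatial.transform import Rotation as R
s=r.read_state();print(R.from_quat(s["eef_rot"]).as_matrix().round(3))
E
```

```text
ears c [ 0.4577 -0.0546] yaw of y-axis-90 deg 16.27 len 0.1268 wid 0.02535
body c [ 0.4578 -0.0551] yaw of y-axis-90 deg 15.12 len 0.0796 wid 0.05655
bar c [ 0.4574 -0.0549] yaw of y-axis-90 deg 15.97 len 0.0438 wid 0.0151
holes c [ 0.4575 -0.0546] yaw of y-axis-90 deg 16.18 len 0.0601 wid 0.0397
brk c [ 0.5352 -0.2447] yaw of y-axis-90 deg 20.64 len 0.0761 wid 0.04405
brkout c [ 0.5339 -0.245 ] yaw of y-axis-90 deg 20.75 len 0.1585 wid 0.06425
[[ 0.972  0.235  0.   ]
 [ 0.235 -0.972 -0.   ]
 [-0.     0.    -1.   ]]
```

Call:
{"api": "arm_command", "payload": {
  "xyz": [
    [0.25,0.23,0],
    [0.25,0.23,0],
    [0.25,0.23,0],
    [0.25,0.23,0],
    [0.25,0.23,0],
    [0.25,0.23,0],
    [0.25,0.23,0],
    [0.25,0.23,0],
    [0.25,0.23,0],
    [0.311,0.553,-0.08],
    [0.311,0.553,-0.08],
    [0.311,0.553,-0.08],
    [0.311,0.553,-0.08],
    [0.311,0.553,-0.08],
    [0.311,0.553,-0.08],
    [0.311,0.553,-0.08],
    [0.311,0.553,-0.08],
    [0.311,0.553,-0.08],
    [0.311,0.553,-0.08],
    [0.311,0.553,-0.08]
  ],
  "rot": [
    [0,0,1.613],
    [0,0,1.613],
    [0,0,1.613],
    [0,0,1.613],
    [0,0,1.613],
    [0,0,1.613],
    [0,0,1.613],
    [0,0,1.613],
    [0,0,1.613],
    [0,0,1.613],
    [0,0,1.613],
    [0,0,1.613],
    [0,0,1.613],
    [0,0,1.613],
    [0,0,1.613],
    [0,0,1.613],
    [0,0,1.613],
    [0,0,1.613],
    [0,0,1.613],
    [0,0,1.613]
  ],
  "grip": 0.7
}}

```text
time: 2.17
ee_pos: [0.4577, -0.0549, 0.1087]
eef_rot: [0.602, 0.799, -0.0, 0.0]
ft_force: [0.1, -0.1, -0.6]
width: 0.0611
grip_force: 0.0
```

Call:
{"api": "arm_command", "payload": {
  "xyz": [
    [0,0,-0.035],
    [0,0,-0.065],
    [0,0,-0.085],
    [0,0,-0.095],
    [0,0,-0.095],
    [0,0,-0.095]
  ],
  "rot": [
    [0,0,0],
    [0,0,0],
    [0,0,0],
    [0,0,0],
    [0,0,0],
    [0,0,0]
  ]
}}

```text
time: 2.67
ee_pos: [0.458, -0.0554, 0.0142]
eef_rot: [0.602, 0.798, 0.0, 0.0]
ft_force: [1.3, -0.6, 0.0]
width: 0.0608
grip_force: 0.0
```

Call:
{"api": "arm_command", "payload": {
  "xyz": [
    [0,0,0],
    [0,0,0],
    [0,0,0],
    [0,0,0],
    [0,0,0],
    [0,0,0],
    [0,0,0],
    [0,0,0]
  ],
  "rot": [
    [0,0,0],
    [0,0,0],
    [0,0,0],
    [0,0,0],
    [0,0,0],
    [0,0,0],
    [0,0,0],
    [0,0,0]
  ],
  "grip": 0,
  "squeeze": 50
}}

```text
time: 3.33
ee_pos: [0.4576, -0.0546, 0.0136]
eef_rot: [0.602, 0.799, 0.0, 0.0]
ft_force: [-0.2, -0.2, 0.0]
width: 0.0153
grip_force: 0.0
```

Call:
{"api": "arm_command", "payload": {
  "xyz": [
    [0,0,0],
    [0,0,0],
    [0,0,0],
    [0,0,0],
    [0,0,0.03],
    [0,0,0.06],
    [0,0,0.1],
    [0,0,0.1],
    [0,0,0.1]
  ],
  "rot": [
    [0,0,0],
    [0,0,0],
    [0,0,0],
    [0,0,0],
    [0,0,0],
    [0,0,0],
    [0,0,0],
    [0,0,0],
    [0,0,0]
  ]
}}

```text
time: 4.08
ee_pos: [0.4591, -0.0549, 0.1156]
eef_rot: [0.602, 0.798, 0.001, 0.002]
ft_force: [0.1, -0.7, -0.8]
width: 0.0005
grip_force: 0.0
```

```bash
python3 - <<'E'
from h import *
a=snap("top","t1");b=snap("side","s1")
for c in("top","side"):
    for d in r.spot_point("eared_plate",c)[:2]: print(c,round(d["conf"],2),cw(c,d["at"]).round(3))
im=np.zeros((600,640,3),np.uint8)
A=cv2.resize(a[180:280,260:420],None,fx=3,fy=3);B=cv2.resize(b[130:280,210:420],None,fx=2,fy=2)
im[:300,:480]=A;im[300:600,:420]=B
cv2.imwrite("pics/c1.png",im[...,::-1])
s=r.read_state();print(s["time"],s["width"],s["grip_force"],s["ft_force"])
E
```

```text
side 0.58 [ 0.46  -0.054  0.001]
4.2833 0.0002571592634296961 0.0 [0.68945539 0.79062795 0.37907768]
```

View pics/c1.png

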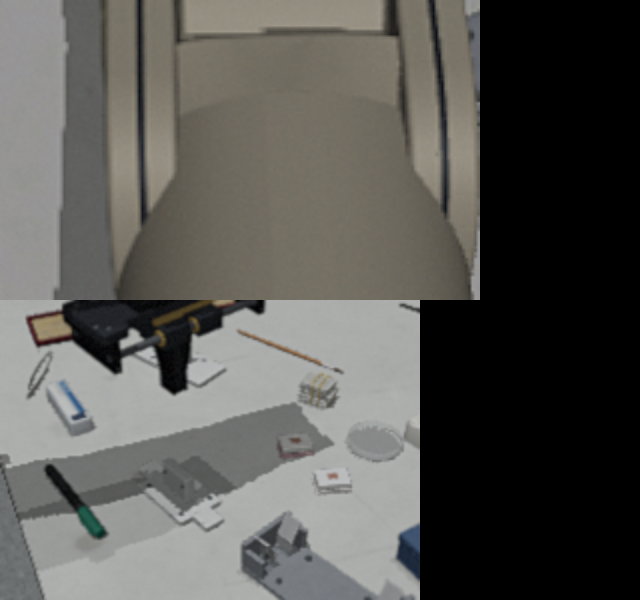

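The plate is still on the desk, its bar upright at about (170,480) in the crop. The fingers are shut above it, so the grasp was lost. I'll retry and watch the grip force before lifting.

Call:
{"api": "arm_command", "payload": {
  "xyz": [
    [0,0,0],
    [0,0,0],
    [0,0,0],
    [0,0,0],
    [0,0,0],
    [0,0,-0.03],
    [0,0,-0.06],
    [0,0,-0.085],
    [0,0,-0.1],
    [0,0,-0.101],
    [0,0,-0.101]
  ],
  "rot": [
    [0,0,0],
    [0,0,0],
    [0,0,0],
    [0,0,0],
    [0,0,0],
    [0,0,0],
    [0,0,0],
    [0,0,0],
    [0,0,0],
    [0,0,0],
    [0,0,0]
  ],
  "grip": 0.5
}}

```text
time: 5.2
ee_pos: [0.4572, -0.0543, 0.0123]
eef_rot: [0.602, 0.799, -0.0, -0.001]
ft_force: [-0.2, 0.2, 0.8]
width: 0.0434
grip_force: 0.0
```

Call:
{"api": "arm_command", "payload": {
  "xyz": [
    [0,0,0],
    [0,0,0],
    [0,0,0],
    [0,0,0],
    [0,0,0],
    [0,0,0],
    [0,0,0],
    [0,0,0],
    [0,0,0],
    [0,0,0]
  ],
  "rot": [
    [0,0,0],
    [0,0,0],
    [0,0,0],
    [0,0,0],
    [0,0,0],
    [0,0,0],
    [0,0,0],
    [0,0,0],
    [0,0,0],
    [0,0,0]
  ],
  "grip": 0,
  "squeeze": 50
}}

```text
time: 6.03
ee_pos: [0.4576, -0.0546, 0.0126]
eef_rot: [0.602, 0.799, 0.0, -0.0]
ft_force: [-0.7, -0.6, 0.7]
width: 0.0003
grip_force: 0.0
```

```bash
python3 - <<'E'
from h import *
b=snap("side","s2"); cv2.imwrite("pics/c2.png",cv2.resize(b[150:270,220:380],None,fx=5,fy=5,interpolation=cv2.INTER_CUBIC)[...,::-1])
for P in ([.4576,-.0546,.0126],[.458,-.055,.042],[.458,-.055,0.008]): print((w2pix("side",P)-[220,150])*5)
E
```

```text
[392.14862122 371.31242956]
[391.00952498 321.34312899]
[393.6584993  379.30311161]
```

View pics/c2.png

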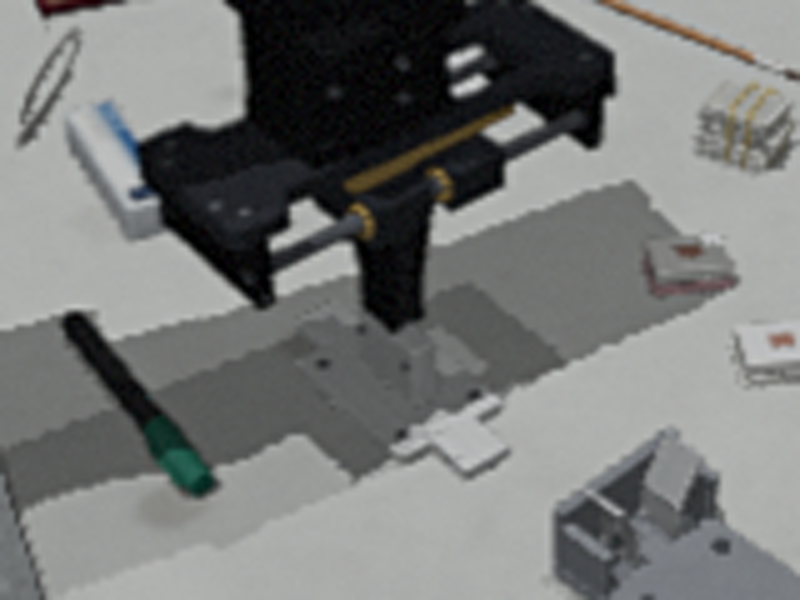

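The fingertips show at about (392,328) in the crop, where the bar top should project. Contrast needs enhancing before I can tell whether they are above or behind the bar.

```bash
python3 - <<'E'
from h import *
im=cv2.imread("pics/s2.png")[190:250,270:330]
im=cv2.resize(im,None,fx=10,fy=10,interpolation=cv2.INTER_CUBIC).astype(float)
im=np.clip((im/255)**.6*1.6*255-60,0,255)
def P(a,b,z,yaw=np.radians(16)):
    c,s=np.cos(yaw),np.sin(yaw); return (w2pix("side",[.4577+c*a-s*b,-.0548+s*a+c*b,z])-[270,190])*10+5
for z in(.008,.042):
    q=np.array([P(a,b,z) for a,b in((-.007,-.022),(.007,-.022),(.007,.022),(-.007,.022))]).round().astype(int)
    cv2.polylines(im,[q],True,(0,0,255) if z>.01 else (0,255,0),1)
q=P(0,0,.0126).astype(int); cv2.circle(im,tuple(map(int,q)),4,(255,0,0),-1)
cv2.imwrite("pics/c3.png",im)
E
```

```text
[ WARN:0@0.081] global loadsave.cpp:1063 imwrite_ Unsupported depth image for selected encoder is fallbacked to CV_8U.
```

View pics/c3.png

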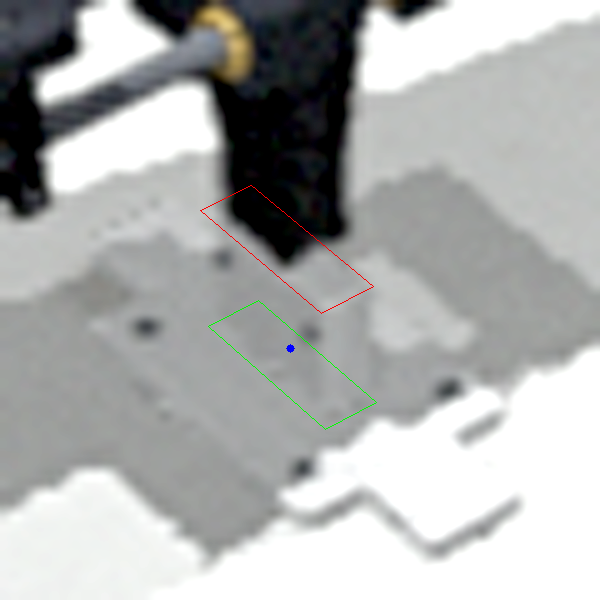

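The plate and bar match the overlay. The finger bottom, centred at about (288,222), sits above the bar top, so the real tips look about 35 mm higher than reported. I'll check that against the earlier picture.

```bash
python3 - <<'E'
from h import *
im=cv2.imread("pics/s1.png")
for n,b,P in (("s1",None,[.459,-.055,.1156]),("s0",None,[.147,-.608,.189]),("s2",None,[.4576,-.0546,.0126])):
    print(n,[(k,w2pix("side",np.array(P)+[0,0,k]).round(1).tolist()) for k in(0,.02,.037)])
for n,(x0,x1),(y0,y1) in (("s1",(270,330),(140,200)),("s2",(285,310),(190,235))):
    g=cv2.imread(f"pics/{n}.png")[y0:y1,x0:x1].max(2)<45
    ys,xs=np.nonzero(g);m=ys.max();print(n,"lowest dark",xs[ys==m]+x0,m+y0)
s=r.read_state();print(np.round(s["joint_positions"],3))
E
```

```text
s1 [(0, [297.4, 187.0]), (0.02, [297.1, 179.0]), (0.037, [296.8, 172.1])]
s0 [(0, [174.1, 587.0]), (0.02, [167.1, 584.9]), (0.037, [160.6, 582.9])]
s2 [(0, [298.4, 224.3]), (0.02, [298.1, 217.5]), (0.037, [297.8, 211.5])]
s1 lowest dark [296 297] 176
s2 lowest dark [298] 216
[ 0.682  0.235 -0.713  2.04   0.191  0.931  0.147]
```

Both pictures give the same offset: the real fingertips are about 36 mm above the reported TCP, and the columns agree. I'll open, lower gently with force monitoring, and close.

Call:
{"api": "arm_command", "payload": {
  "xyz": [
    [0,0,0],
    [0,0,0],
    [0,0,0],
    [0,0,0],
    [0,0,0],
    [0,0,0],
    [0,0,-0.01],
    [0,0,-0.018],
    [0,0,-0.024],
    [0,0,-0.028],
    [0,0,-0.028]
  ],
  "rot": [
    [0,0,0],
    [0,0,0],
    [0,0,0],
    [0,0,0],
    [0,0,0],
    [0,0,0],
    [0,0,0],
    [0,0,0],
    [0,0,0],
    [0,0,0],
    [0,0,0]
  ],
  "grip": 0.5
}}

```text
time: 7.0
ee_pos: [0.4568, -0.0543, -0.0167]
eef_rot: [0.602, 0.799, -0.0, -0.001]
ft_force: [-0.8, -0.4, 0.2]
width: 0.0432
grip_force: 0.0
```

Call:
{"api": "arm_command", "payload": {
  "xyz": [
    [0,0,0],
    [0,0,0],
    [0,0,0],
    [0,0,0],
    [0,0,0],
    [0,0,0],
    [0,0,0],
    [0,0,0]
  ],
  "rot": [
    [0,0,0],
    [0,0,0],
    [0,0,0],
    [0,0,0],
    [0,0,0],
    [0,0,0],
    [0,0,0],
    [0,0,0]
  ],
  "grip": 0,
  "squeeze": 50
}}

```text
time: 7.67
ee_pos: [0.4579, -0.0546, -0.0152]
eef_rot: [0.602, 0.799, 0.0, 0.0]
ft_force: [0.5, -0.5, 2.2]
width: 0.0136
grip_force: 50.0
```

Gripped firmly: 13.6 mm wide at 50 N. Next I lift, move over the bracket and turn 4.7°.

Call:
{"api": "arm_command", "payload": {
  "xyz": [
    [0,0,0.03],
    [0,0,0.06],
    [0,0,0.09],
    [0.02,-0.04,0.1],
    [0.035,-0.08,0.1],
    [0.05,-0.12,0.1],
    [0.065,-0.16,0.1],
    [0.0775,-0.19,0.1],
    [0.0775,-0.19,0.1],
    [0.0775,-0.19,0.1],
    [0.0775,-0.19,0.1]
  ],
  "rot": [
    [0,0,0],
    [0,0,0],
    [0,0,0],
    [0,0,0],
    [0,0,0.02],
    [0,0,0.04],
    [0,0,0.06],
    [0,0,0.082],
    [0,0,0.082],
    [0,0,0.082],
    [0,0,0.082]
  ]
}}

```text
time: 8.58
ee_pos: [0.5348, -0.2439, 0.084]
eef_rot: [0.569, 0.823, 0.0, -0.001]
ft_force: [-0.1, 0.2, -1.8]
width: 0.0133
grip_force: 50.0
```

```bash
python3 - <<'E'
from h import *
b=snap("side","s3"); cv2.imwrite("pics/c4.png",cv2.resize(b[190:320,300:460],None,fx=4,fy=4,interpolation=cv2.INTER_CUBIC)[...,::-1])
for l in ("eared_plate","bracket","seat"):
    for d in r.spot_point(l,"side")[:2]: print(l,round(d["conf"],2),cw("side",d["at"]).round(3))
E
```

```text
eared_plate 0.68 [ 0.535 -0.245  0.098]
bracket 0.8 [ 0.538 -0.245  0.002]
seat 0.8 [ 0.538 -0.246  0.008]
```

View pics/c4.png

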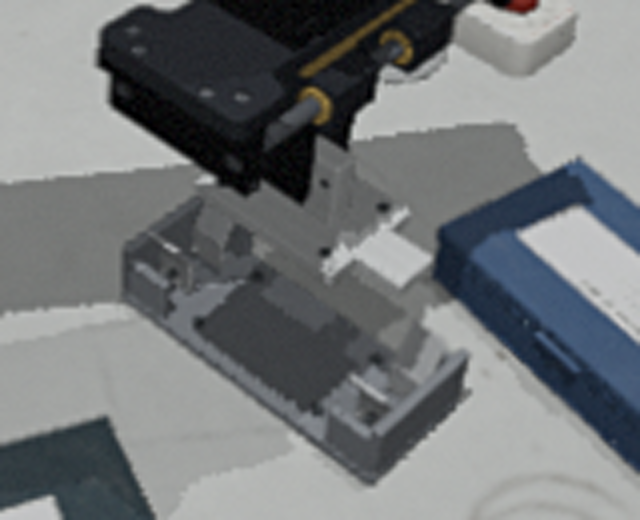

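The plate hangs level and square above the bracket, with the ears over the slots near (390,255) and (210,185) in the crop. The network agrees within 3 mm. I'll lower it in stages.

Call:
{"api": "arm_command", "payload": {
  "xyz": [
    [0.001,-0.001,-0.02],
    [0.001,-0.001,-0.035],
    [0.001,-0.001,-0.05],
    [0.001,-0.001,-0.056],
    [0.001,-0.001,-0.062],
    [0.001,-0.001,-0.068],
    [0.001,-0.001,-0.072],
    [0.001,-0.001,-0.072]
  ],
  "rot": [
    [0,0,0],
    [0,0,0],
    [0,0,0],
    [0,0,0],
    [0,0,0],
    [0,0,0],
    [0,0,0],
    [0,0,0]
  ]
}}

```text
time: 9.45
ee_pos: [0.5366, -0.2456, 0.0129]
eef_rot: [0.569, 0.823, 0.0, 0.001]
ft_force: [0.2, -1.2, -0.9]
width: 0.0136
grip_force: 50.0
```

Call:
{"api": "arm_command", "payload": {
  "xyz": [
    [0,0,-0.005],
    [0,0,-0.01],
    [0,0,-0.014],
    [0,0,-0.017],
    [0,0,-0.019],
    [0,0,-0.019]
  ],
  "rot": [
    [0,0,0],
    [0,0,0],
    [0,0,0],
    [0,0,0],
    [0,0,0],
    [0,0,0]
  ]
}}

```text
time: 9.95
ee_pos: [0.5359, -0.2456, -0.007]
eef_rot: [0.569, 0.823, 0.0, -0.0]
ft_force: [1.2, -0.9, -2.9]
width: 0.014
grip_force: 50.0
```

Call:
{"api": "arm_command", "payload": {
  "xyz": [
    [0,0,-0.001],
    [0,0,-0.002],
    [0,0,-0.003],
    [0,0,-0.003]
  ],
  "rot": [
    [0,0,0],
    [0,0,0],
    [0,0,0],
    [0,0,0]
  ]
}}

```text
time: 10.28
ee_pos: [0.5359, -0.2456, -0.0073]
eef_rot: [0.569, 0.823, -0.001, -0.0]
ft_force: [-11.8, 4.1, 26.3]
width: 0.0138
grip_force: 50.0
```

```bash
python3 - <<'E'
from h import *
b=snap("side","s4"); cv2.imwrite("pics/c5.png",cv2.resize(b[190:320,300:460],None,fx=4,fy=4,interpolation=cv2.INTER_CUBIC)[...,::-1])
for l in ("eared_plate","bracket","seat"):
    for d in r.spot_point(l,"side")[:2]: print(l,round(d["conf"],2),cw("side",d["at"]).round(3))
E
```

```text
eared_plate 0.82 [ 0.537 -0.247  0.008]
bracket 0.66 [ 0.539 -0.243  0.   ]
seat 0.64 [ 0.54  -0.245  0.011]
```

View pics/c5.png

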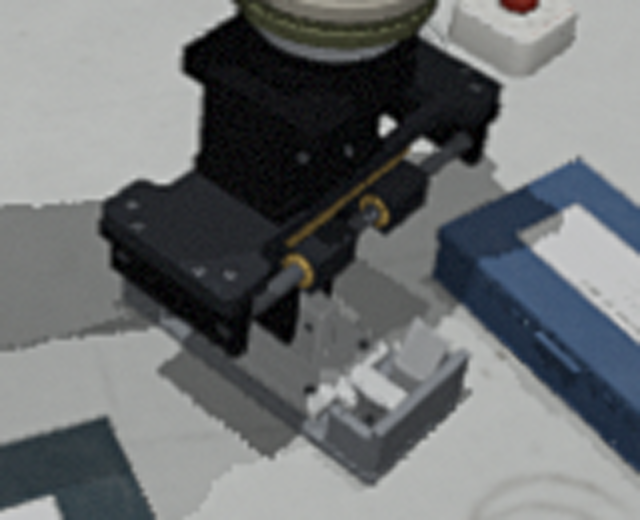

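The plate is on the floor: the network puts it at z 0.008, and there is a firm 26 N stop at the expected height. I'll ease the load, open and withdraw upwards.

Call:
{"api": "arm_command", "payload": {
  "xyz": [
    [0,0,0.002],
    [0,0,0.002],
    [0,0,0.002]
  ],
  "rot": [
    [0,0,0],
    [0,0,0],
    [0,0,0]
  ]
}}

```text
time: 10.73
ee_pos: [0.5363, -0.2454, -0.0072]
eef_rot: [0.569, 0.823, 0.0, 0.0]
ft_force: [-3.3, 1.0, 5.8]
width: 0.0134
grip_force: 50.0
```

Call:
{"api": "arm_command", "payload": {
  "xyz": [
    [0,0,0],
    [0,0,0],
    [0,0,0],
    [0,0,0],
    [0,0,0],
    [0,0,0],
    [0,0,0.03],
    [0,0,0.06],
    [0,0,0.1],
    [0,0,0.14],
    [-0.04,0.04,0.16],
    [-0.08,0.08,0.16],
    [-0.1,0.12,0.16],
    [-0.1,0.16,0.16],
    [-0.1,0.2,0.16],
    [-0.1,0.24,0.16],
    [-0.1,0.28,0.16],
    [-0.1,0.28,0.16]
  ],
  "rot": [
    [0,0,0],
    [0,0,0],
    [0,0,0],
    [0,0,0],
    [0,0,0],
    [0,0,0],
    [0,0,0],
    [0,0,0],
    [0,0,0],
    [0,0,0],
    [0,0,0],
    [0,0,0],
    [0,0,0],
    [0,0,0],
    [0,0,0],
    [0,0,0],
    [0,0,0],
    [0,0,0]
  ],
  "grip": 0.4
}}

```text
time: 12.23
ee_pos: [0.4355, 0.0388, 0.1531]
eef_rot: [0.567, 0.824, 0.0, 0.001]
ft_force: [-0.0, -0.0, 0.4]
width: 0.0349
grip_force: 0.0
```

```bash
python3 - <<'E'
from h import *
b=snap("side","s5"); a=snap("top","t5")
im=np.zeros((560,640,3),np.uint8)
im[:300,:480]=cv2.resize(a[150:225,385:505],None,fx=4,fy=4,interpolation=cv2.INTER_CUBIC)
im[300:,:320]=cv2.resize(b[190:320,300:460],None,fx=2,fy=2,interpolation=cv2.INTER_CUBIC)
cv2.imwrite("pics/c6.png",im[...,::-1])
for c in("top","side"):
  for l in ("eared_plate","seat","plain_plate"):
    for d in r.spot_point(l,c)[:1]: print(c,l,round(d["conf"],2),cw(c,d["at"]).round(3))
E
```

```text
top eared_plate 0.73 [ 0.535 -0.249  0.01 ]
top seat 0.89 [ 0.535 -0.244  0.006]
side eared_plate 0.91 [ 0.535 -0.245  0.011]
side seat 0.86 [ 0.539 -0.245  0.008]
side plain_plate 0.8 [ 0.558  0.205 -0.   ]
```

View pics/c6.png

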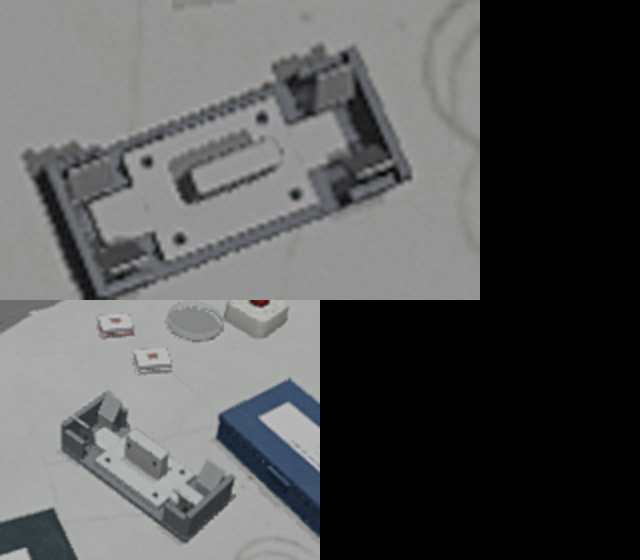

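The plate lies flat and centred on the bracket floor, with both ears between the clips at about (110,215) and (330,135). The gripper is clear and the plain plate has not moved, so I'm handing in.

```bash
python3 -c "
from bench import r
print(r.close_job())"
```

```text
the job is handed in; nothing more can be done
None
```

The eared plate was pressed home against a firm stop at floor height, released and handed in; the last pictures show it flat and centred in the bracket with the plain plate unmoved, though the first two grasps closed on nothing because the fingertips sat about 36 mm above the reported TCP, and no judging result was returned.

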